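# Register a headstock blank against the fence and end stop

## Task

Get the headstock blank (the larger striped board with six dots) ready for drilling by pushing it over the bench with closed fingertips: first push it until its whole long side lies flush against the aluminium fence, and only then push it along the fence until its end butts against the steel stop, with the long side still flush. Only push it, never lift or tip it up, leave everything else on the bench where it is, and finish with the hand clear.

Things in the scene. Friction and masses are not known exactly. Their poses are not given: they have to be found in the camera images.
- blank: the headstock blank: a flat rectangular board of light wood with one dark lengthwise stripe and six small dark dots on top, 92 mm wide (its x) by 160 mm long (its y) by 22 mm thick, 0.17 to 0.35 kg, loose, lying flat on the bench. Origin: centre of its underside. Its +x long side faces the fence and its +y end faces the stop, within about 0.3 rad
- edge_left (a point): point on the blank's long side that goes to the fence, 2 mm from its stop-side corner, at half thickness (blank frame 46, 78, 11 mm)
- edge_right (a point): point on the same long side, 2 mm from its other corner (blank frame 46, -78, 11 mm)
- end_left (a point): middle of the blank's end that goes to the stop, at half thickness (blank frame 0, 80, 11 mm)
- fence: straight aluminium fence screwed to the bench, 460 mm long (its y) and 18 mm high. Origin: middle of its working face, at bench height. The working face is the plane x = 0 of its frame and looks to -x, toward the robot; the metal lies at x = 0 to 55 mm (behind the bar a 5 mm flange with three bolt heads 11 mm high)
- stop: dark steel end stop fixed across the left part of the fence: block 62 mm (its x = -62 to 0 mm, from the fence toward the robot) by 30 mm (its y = 0 to 30 mm), 18 mm high, with a black knob 35 mm high over the fence. Origin: where its working face meets the fence's face, at bench height. Working face: plane y = 0 of its frame, looking to -y along the fence; axes parallel to the fence's
- offcut: small laminated wood offcut, same woods as the blank but only 45 x 70 x 22 mm; origin under its centre; to be left alone
- polish: black polish bottle, 42 mm across, 115 mm tall, standing; origin under its centre; to be left alone
- driver: screwdriver lying on the bench, about 190 mm long; origin at its underside, near mid-length; to be left alone
- jar: small clear screw jar with a steel cap, 56 mm across, 50 mm tall; origin under its centre; to be left alone
- cradle: wooden neck rest with two dark rubber pads on top, foot 90 x 130 mm, 79 mm tall; origin under its centre; to be left alone
- mallet: hammer lying on the bench, about 240 mm long; origin at its underside, near mid-length; to be left alone
Things that resemble listed ones, but are neither listed nor needed, are in the scene too. Leave any yellow look-alike of the blank alone. Leave any red look-alike of the stop alone.

How it is judged:
On the way, in this order (a step that is already met when the one before it is completed fails the run):
1. the blank's long side is flush against the fence: both ends of that side within 3 mm of its face (x of each of edge_left, edge_right in the frame of fence above -0.003 m), for 0.2 s.
2. the blank's end butts against the stop (within 3 mm), its long side still flush with the fence (all of step 1 and y of end_left in the frame of stop above -0.003 m), for 0.2 s.
At the end, for the whole second after the job is handed in: The blank lies flat and at rest on the bench, both ends of its long side within 3 mm of the fence's face and the middle of its end within 3 mm of the stop's face (all of step 2 and height (world z) of blank below 0.004 m and angle between blank's own z axis and vertical below 0.05 rad and linear speed of blank below 0.01 m/s); the robot touches nothing.
It fails at once if the blank is lifted (its underside's centre more than 8 mm up) or tipped by more than 0.12 rad (height (world z) of blank above 0.008 m or angle between blank's own z axis and vertical above 0.12 rad).
It fails at once if one of the other loose things is moved by more than 15 mm (distance of any of offcut, polish, driver, jar, cradle, mallet from where it was at the start of the episode above 0.015 m).
It also fails if it takes over 58 s, if anything falls off the work surface, if the arm or the gripper's body presses on something with over 40 N, if the wrist force passes 120 N, or if a joint passes its speed limit or range.

## Robot

A 7-joint arm with a two-finger parallel gripper is mounted at the origin on the work surface. World frame = base frame: x ahead of the robot, y to its left, z up, the work surface at z = 0. Lengths are in m, angles in rad, forces in N, time in s.
With the tool pointing down it reaches from about 0.425 to 0.875 m from the base axis. Payload 8.4 kg.
Tool frame: the origin (TCP) lies midway between the tips of the shut fingers; the grasp point (between the pads) lies 19 mm behind it (hold_point_z is the distance from the TCP to the grasp point, in m); z points along the fingers, y is the line along which they close (so a half turn about z gives the same grasp; the last joint's range is limited). The gripper opens to 87 mm and grips with 3 to 60 N. Pads are 19 mm wide; open, the fingers measure 117 mm over their backs; the gripper's body (75 mm by 190 mm) begins 51 mm behind the grasp point.
Start: joints at [1.158, 0.333, 0.04, 1.465, -0.013, 1.343, -0.059], TCP at [0.201, -0.618, 0.195] pointing down, gripper open.
Joint ranges: [-2.58, 2.58], [-0.38, 2.09], [-1.3, 1.39], [0.25, 2.4], [-1.5, 4.64], [0.08, 2.09], [-2.65, 2.65]. Speed limits (rad/s): [2.22, 2.22, 2.79, 2.79, 3.14, 3.14, 3.14].

## Interface

Orientations are given as a rotation vector (axis times angle).
In Python, from cell import * gives the robot as it stands.
- The arm moves only by the tool apply_moves, never from a script. Its argument "increments" is a list of rows, each an object with "claw": the opening, from 0 (shut) to 1 (fully open); "translation": the shift along the tool's x, y, z in mm, a list of three; "dr": the turn, a rotation vector about the tool's x, y, z in degrees, a list of three. A call has 1 to 20 rows; each row shifts and turns the commanded pose from where the row before left it, along the tool's axes as they then stand; what a row does not reach is not made up. A row lasts 1/10 s, in which the tool goes at most 50 mm and 8.59 degrees, less where a joint would pass 70% of its speed; a pose out of reach is approached as far as the arm can. A call with a gripper value outside its range is refused whole. The fingers move at their own pace and stop on an object; "grip_force" is the grip in N (left out, the last holds). Time passes only in rows, so rows that do not move let the fingers close. It gives the time, the measured TCP pose, the force, the opening and the grip force at its end, in the units of the state.
- sense(): the state, without advancing time (a new reading comes with each control period).
- snapshot(name): name is "scene" or "top" or "wrist"; returns a dict with "image" (480x640x3 uint8, red, green, blue), "camera_matrix" (3x3 intrinsics, pixels), "k1" (the pictures are not rectified: a ray, as slopes to the right and down, at radius r is drawn at 1 + k1 r^2 times it, then the intrinsics apply), "R" (3x3) and "t" (3): a world point X has camera coordinates R X + t. Camera axes: x right, y down, z forward; pixel columns grow to the right and rows downward; lengths in m; the calibration is good to about 2 mm. A picture is of the moment at which its call begins. There is no depth.
- finish_job(): hands the job in; it is judged then, once.
Trained networks look in a picture, given as the dict that the camera call returned (one of the last four; its "shot" number tells which), for a name from the list of things; names that differ only in an ending like _2 or _b are one class to them, and where a whole thing is asked for, a point or a joint stands for the part that bears it (a point fixed in the world has none). Each returns a list of dicts, best first, with "p" (0 to 1); they miss things now and then, are a little off and sometimes report something else, mostly with a low value. They report only what shows in the picture. A call takes as long as a camera call. They do not tell look-alikes from the thing itself.
- spot_in(picture, label): "xyz" ([x, y, z] in m, in world coordinates, good to about 4 mm: the middle of the surface that is visible of it).
The state is a dict: "time_s": time; "q": joint angles; "dq": joint speeds; "tau": joint torques, N m; "tool_pos": TCP position; "eef_rot": TCP orientation; "force": force on the tool from outside, world axes, zero at the start; "torque": the same for the moment, N m; "width": opening from 0.0 (shut) to 1.0 (fully open); "grasp_force": force on a finger pad.
Only numpy, scipy, OpenCV 4.12 (cv2) and the standard library are available. Lean on these libraries where they do the work, as an engineer would, in place of code of your own. Each camera call takes 0.05 s, during which the arm holds its last target. There are 200 camera calls.

## Working session

There is one attempt and no reset: what is moved stays moved. The work goes in short steps, Python scripts to look and compute and a tool call to move; the robot and the scene stay as the last step left them, time stands still between calls to the robot, and variables do not carry over. Pictures are saved under pics/ and viewed, at most 10 in all, crops included, and the job is handed in when it is done.

Besides the shell and the picture viewer there is one more tool, called after "Emit:" as name([rows], argument=value, ...), one row to a line, values as JSON. apply_moves: Moves the arm, as the interface text tells. Its arguments: {"type":"object","properties":{"increments":{"type":"array","items":{"type":"object","properties":{"claw":{"type":"number"},"translation":{"type":"array","items":{"type":"number"}},"dr":{"type":"array","items":{"type":"number"}}}}},"grip_force":{"type":"number"}},"required":["increments"]}

```bash
mkdir -p pics; ls; python3 - <<'E'
from cell import *
import cv2
s=sense();print({k:s[k] for k in("time_s","tool_pos","eef_rot","force","width")})
for n in("scene","top"):
    p=snapshot(n);cv2.imwrite(f"pics/{n}0.png",p["image"][:,:,::-1])
    print(n,p["camera_matrix"],p["k1"],p["R"],p["t"])
    for l in("blank","fence","stop","offcut","polish","driver","jar","cradle","mallet"):
        print(l,[(([round(float(x),3) for x in d["xyz"]]),round(d["p"],2)) for d in spot_in(p,l)][:4])
E
```

```text
pics
{'time_s': 0.0, 'tool_pos': array([ 0.20045148, -0.61779402,  0.19457033]), 'eef_rot': array([-3.10146684e+00, -4.90647899e-01,  5.57710411e-04]), 'force': array([ 1.66237586,  0.761524  , -0.48063767]), 'width': 0.999448745588848}
scene [[454.13151279   0.         312.72622207]
 [  0.         454.13151279 232.67355244]
 [  0.           0.           1.        ]] -0.0010069478215735015 [[ 0.62268362  0.78211508 -0.02368761]
 [ 0.42166678 -0.36090483 -0.83183221]
 [-0.65913749  0.50798002 -0.55452147]] [-0.42029456 -0.15912554  1.53966454]
blank [([0.38, -0.047, 0.021], 0.85), ([0.562, 0.047, 0.027], 0.71)]
fence [([0.679, 0.068, 0.007], 0.88)]
stop [([0.663, 0.229, 0.02], 0.72), ([0.682, 0.418, 0.021], 0.6)]
offcut [([0.469, 0.262, 0.029], 0.77)]
polish [([0.565, 0.316, 0.058], 0.77)]
driver [([0.479, -0.185, 0.019], 0.63)]
jar [([0.781, 0.216, 0.037], 0.56)]
cradle [([0.782, 0.004, 0.048], 0.78)]
mallet [([0.399, 0.434, 0.018], 0.81), ([0.782, 0.215, 0.038], 0.18)]
top [[530.07157565   0.         326.21373243]
 [  0.         530.07157565 233.73295241]
 [  0.           0.           1.        ]] 0.02944313735186985 [[-1.81708904e-02 -9.99834869e-01  2.29153610e-04]
 [-9.98493622e-01  1.81346461e-02 -5.17843729e-02]
 [ 5.17716661e-02 -1.16977658e-03 -9.98658263e-01]] [0.12262395 0.58472476 1.36141328]
blank [([0.366, -0.038, 0.021], 0.97), ([0.545, 0.055, 0.022], 0.6)]
fence [([0.685, 0.1, 0.0], 0.76)]
stop [([0.68, 0.427, 0.015], 0.89), ([0.662, 0.241, 0.023], 0.77)]
offcut [([0.457, 0.27, 0.023], 0.95)]
polish [([0.554, 0.316, 0.076], 0.61), ([0.548, 0.055, 0.023], 0.23)]
driver [([0.466, -0.186, 0.025], 0.9)]
jar [([0.771, 0.225, 0.045], 0.91)]
cradle [([0.552, 0.319, 0.075], 0.7), ([0.75, 0.024, 0.064], 0.55), ([0.398, 0.442, 0.024], 0.54)]
mallet [([0.401, 0.44, 0.026], 0.9)]
```

View pics/top0.png

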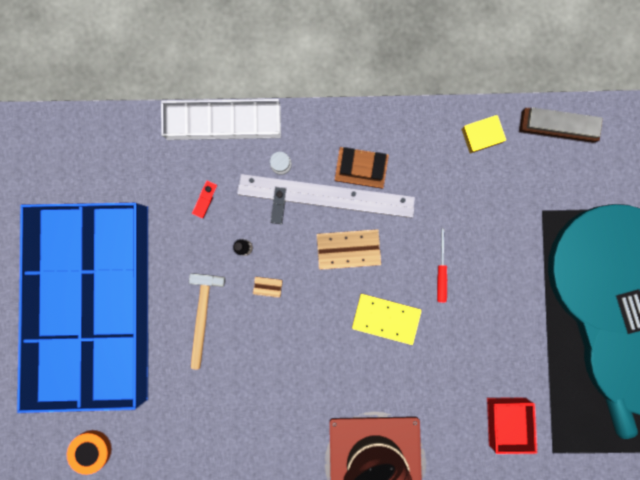

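View pics/scene0.png

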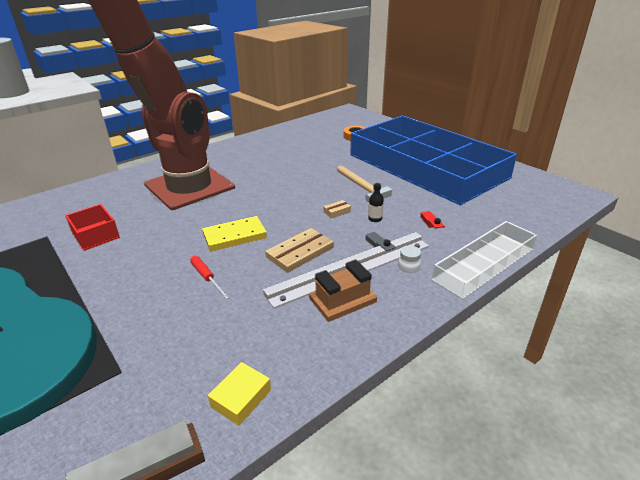

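Candidates for the blank are the wooden striped board at top px (348,249), the yellow dotted board at (387,319), and the small offcut at (267,287). I choose the striped one. For the stop, I choose the dark block at (278,205), not the red one at (205,199). Next I check this in a close crop and measure.

```bash
cat > h.py <<'E'
from cell import *
import cv2, numpy as np
def ray(p,uv,z):
    K=p["camera_matrix"];k=p["k1"]
    d=(np.array(uv,float)-K[:2,2])/[K[0,0],K[1,1]]
    s=d.copy()
    for _ in range(10): s=d/(1+k*(s@s))
    R,t=np.array(p["R"]),np.array(p["t"])
    c=-R.T@t; v=R.T@np.r_[s,1]
    return c+v*(z-c[2])/v[2]
def proj(p,X):
    c=np.array(p["R"])@X+p["t"];s=c[:2]/c[2];s=s*(1+p["k1"]*(s@s))
    K=p["camera_matrix"];return s*[K[0,0],K[1,1]]+K[:2,2]
def blank(p,roi,z=.022):
    """largest wooden blob in roi -> rect corners in world at top height"""
    x0,y0,x1,y1=roi
    hsv=cv2.cvtColor(np.ascontiguousarray(p["image"][y0:y1,x0:x1]),cv2.COLOR_RGB2HSV)
    m=cv2.inRange(hsv,(5,50,60),(22,190,255))
    m=cv2.morphologyEx(m,cv2.MORPH_CLOSE,np.ones((9,9)))
    m=cv2.morphologyEx(m,cv2.MORPH_OPEN,np.ones((3,3)))
    c=max(cv2.findContours(m,0,cv2.CHAIN_APPROX_NONE)[0],key=cv2.contourArea)[:,0]+[x0,y0]
    w=np.array([ray(p,u,z)[:2] for u in c])
    r=cv2.minAreaRect((w*1000).astype(np.float32))
    return r,cv2.boxPoints(r),c
E
python3 - <<'E'
from h import *
p=snapshot("top")
r,b,c=blank(p,(305,222,395,280));print("blank",r,b)
im=p["image"];g=cv2.cvtColor(im,cv2.COLOR_RGB2GRAY)
hsv=cv2.cvtColor(im,cv2.COLOR_RGB2HSV)
# fence near edge: last bright low-sat row per column
pts=[]
for u in list(range(245,268))+list(range(292,410)):
    col=(hsv[165:235,u,2].astype(int)>175)&(hsv[165:235,u,1]<40)
    i=np.where(col)[0]
    if len(i): pts.append(ray(p,(u,165+i.max()+.5),.018)[:2])
pts=np.array(pts);A=np.polyfit(pts[:,1],pts[:,0],1)
res=pts[:,0]-np.polyval(A,pts[:,1]);k=abs(res)<.004;A=np.polyfit(pts[k,1],pts[k,0],1)
print("fence x=",A,"std",res[k].std(),k.sum(),len(k))
for uv in((272,222),(284,223),(285,205)):print(uv,hsv[uv[1],uv[0]],ray(p,uv,.018))
cv2.imwrite("pics/crop1.png",cv2.resize(im[140:300,220:430,::-1],None,fx=3.5,fy=3.5,interpolation=cv2.INTER_CUBIC))
E
```

```text
blank ((546.08984375, 55.546260833740234), (92.42107391357422, 160.32713317871094), 3.0497822761535645) [[495.67975  133.13771 ]
 [504.20978  -26.962332]
 [596.49994  -22.045189]
 [587.9699   138.05486 ]]
fence x= [0.07411243 0.62477466] std 0.0010082372560966727 6 141
(272, 222) [113  30 103] [0.61972678 0.25201645 0.018     ]
(284, 223) [120  32 166] [0.61656591 0.22094916 0.018     ]
(285, 205) [120  35 153] [0.66338986 0.21768584 0.018     ]
```

View pics/crop1.png

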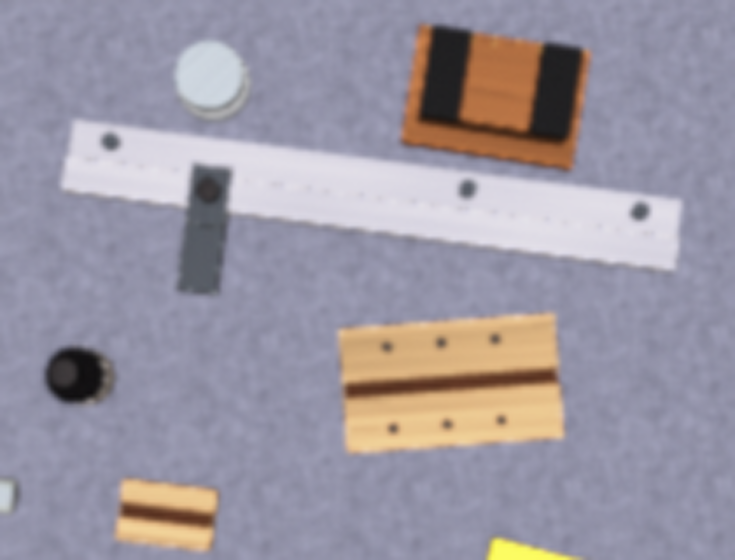

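The crop confirms the choice: striped wooden board with six dots at crop (450,383), and the dark stop at crop (205,230) on the fence. The fence's near edge runs from crop (62,188) to (676,269). Next, a better fit of the fence and the stop face.

```bash
python3 - <<'E'
from h import *
p=snapshot("top");im=p["image"];g=cv2.GaussianBlur(cv2.cvtColor(im,cv2.COLOR_RGB2GRAY),(3,3),0).astype(float)
pts=[]
for u in list(range(243,268))+list(range(292,408)):
    v=193.7+(u-237.7)*23.2/175.4
    rows=np.arange(int(v)-6,int(v)+7); d=np.diff(g[rows,u]); i=d.argmin()
    if 0<i<len(d)-1:
        a,b,c=d[i-1:i+2]; sub=i+.5+.5*(a-c)/(a-2*b+c)
        pts.append(ray(p,(u,rows[0]+sub+0),.018)[:2])
pts=np.array(pts);k=np.ones(len(pts),bool)
for _ in range(4):
    A=np.polyfit(pts[k,1],pts[k,0],1);res=pts[:,0]-np.polyval(A,pts[:,1]);k=abs(res)<.002
print("fence x=",A,res[k].std(),k.sum(),len(k),"angle",np.arctan(A[0]))
yh=np.array([-A[0]*-1*1,1]);yh=np.array([A[0],1])/np.hypot(A[0],1);xh=np.array([yh[1],-yh[0]])
# stop face: right edge in rows 199-219
sp=[]
for v in range(203,219):
    cols=np.arange(277,294);d=np.diff(g[v,cols]);i=d.argmax();
    if 0<i<len(d)-1:
        a,b,c=d[i-1:i+2]; sp.append(ray(p,(cols[0]+i+.5+.5*(a-c)/(a-2*b+c),v),.018)[:2])
o0=np.array([A[1],0]);sp=np.array(sp);s=np.median((sp-o0)@yh);print("s along",np.round((sp-o0)@yh,4))
O=o0+s*yh;print("stop origin",O,"yh",yh,"xh",xh)
r,b,c=blank(p,(305,222,395,280));F=(b/1000-O)@np.c_[xh,yh];print("blank corners in stop frame",F.round(4))
print("centre",(np.array(r[0])/1000-O)@np.c_[xh,yh])
for n,q in dict(polish=(.554,.316),offcut=(.457,.27),driver=(.466,-.186),jar=(.771,.225),yel=(.366,-.038),cradle=(.76,.01)).items():print(n,((np.array(q)-O)@np.c_[xh,yh]).round(3))
E
```

```text
fence x= [0.15090291 0.64366133] 0.0003886117298411537 141 141 angle 0.14977287278954377
s along [0.2192 0.2194 0.2194 0.2193 0.219  0.2187 0.2188 0.2193 0.2195 0.2193
 0.2192 0.2189 0.2188 0.2189 0.2194 0.2192]
stop origin [0.67636286 0.21670577] yh [0.14921355 0.98880499] xh [ 0.98880499 -0.14921355]
blank corners in stop frame [[-0.1662 -0.1098]
 [-0.1339 -0.2666]
 [-0.0433 -0.248 ]
 [-0.0756 -0.0911]]
centre [-0.10474908 -0.17888268]
polish [-0.136  0.08 ]
offcut [-0.225  0.02 ]
driver [-0.148 -0.43 ]
jar [0.092 0.022]
yel [-0.269 -0.298]
cradle [ 0.114 -0.192]
```

Emit:
apply_moves([
  {"claw": 0, "translation": [0, 0, 0], "dr": [0, 0, 6.65]},
  {"claw": 0, "translation": [0, 0, 0], "dr": [0, 0, 6.65]},
  {"claw": 0, "translation": [0, 0, 0], "dr": [0, 0, 6.65]},
  {"claw": 0, "translation": [0, 0, 0], "dr": [0, 0, 6.65]},
  {"claw": 0, "translation": [20, -34, 0], "dr": [0, 0, 0]},
  {"claw": 0, "translation": [20, -34, 0], "dr": [0, 0, 0]},
  {"claw": 0, "translation": [20, -34, 0], "dr": [0, 0, 0]},
  {"claw": 0, "translation": [20, -34, 0], "dr": [0, 0, 0]},
  {"claw": 0, "translation": [20, -34, 0], "dr": [0, 0, 0]},
  {"claw": 0, "translation": [20, -34, 0], "dr": [0, 0, 0]},
  {"claw": 0, "translation": [20, -34, 0], "dr": [0, 0, 0]},
  {"claw": 0, "translation": [20, -34, 0], "dr": [0, 0, 0]},
  {"claw": 0, "translation": [20, -34, 0], "dr": [0, 0, 0]},
  {"claw": 0, "translation": [20, -34, 0], "dr": [0, 0, 0]},
], grip_force=10)

```text
time_s: 2.5
tool_pos: [0.4502, -0.3108, 0.1957]
eef_rot: [3.132, -0.236, 0.001]
force: [1.5, -0.5, -0.2]
width: 0.008
grasp_force: 0.0
```

```bash
cat >> h.py <<'E'
O=np.array([.67636,.21671]);yh=np.array([.14921,.98881]);xh=np.array([.98881,-.14921]);W=np.c_[xh,yh]
from scipy.spatial.transform import Rotation as Ro
def st():
    s=sense();R=Ro.from_rotvec(s["eef_rot"]).as_matrix()
    print("t",round(s["time_s"],2),"fence xy mm",((s["tool_pos"][:2]-O)@W*1000).round(1),"z",round(s["tool_pos"][2]*1000,1),
     "yaw err deg",np.degrees(np.arctan2(R[1,0],R[0,0])+.1498).round(2),"tilt",R[:2,2].round(4),"w",round(s["width"],3),"F fence",(s["force"][:2]@W).round(1),s["force"][2].round(1))
E
python3 -c "
from h import *;st()"
```

```text
t 2.5 fence xy mm [-144.9 -555.3] z 195.7 yaw err deg -0.05 tilt [ 0.0004 -0.0004] w 0.008 F fence [ 1.5 -0.2] -0.2
```

Emit:
apply_moves([
  {"claw": 0, "translation": [-5.5, -38, 0], "dr": [0, 0, 0]},
  {"claw": 0, "translation": [-5.5, -38, 0], "dr": [0, 0, 0]},
  {"claw": 0, "translation": [-5.5, -38, 0], "dr": [0, 0, 0]},
  {"claw": 0, "translation": [-5.5, -38, 0], "dr": [0, 0, 0]},
  {"claw": 0, "translation": [-5.5, -38, 0], "dr": [0, 0, 0]},
  {"claw": 0, "translation": [-5.5, -38, 0], "dr": [0, 0, 0]},
  {"claw": 0, "translation": [-5.5, -38, 0], "dr": [0, 0, 0]},
  {"claw": 0, "translation": [-5.5, -38, 0], "dr": [0, 0, 0]},
  {"claw": 0, "translation": [-5.5, -38, 0], "dr": [0, 0, 0]},
  {"claw": 0, "translation": [-5.5, -38, 0], "dr": [0, 0, 0]},
  {"claw": 0, "translation": [0, 0, 30], "dr": [0, 0, 0]},
  {"claw": 0, "translation": [0, 0, 30], "dr": [0, 0, 0]},
  {"claw": 0, "translation": [0, 0, 30], "dr": [0, 0, 0]},
  {"claw": 0, "translation": [0, 0, 30], "dr": [0, 0, 0]},
  {"claw": 0, "translation": [0, 0, 0], "dr": [0, 0, 0]},
])

```text
time_s: 4.0
tool_pos: [0.4492, 0.0714, 0.0724]
eef_rot: [3.132, -0.236, -0.009]
force: [-1.1, -0.3, -0.0]
width: 0.005
grasp_force: 0.0
```

```bash
python3 -c "
from h import *;st();p=snapshot('top');cv2.imwrite('pics/t2.png',cv2.resize(p['image'][140:360,220:500,::-1],None,fx=2.7,fy=2.7))
X=sense()['tool_pos'];print(proj(p,X))"
```

```text
t 4.0 fence xy mm [-203.  -177.6] z 72.4 yaw err deg -0.03 tilt [-0.006  -0.0003] w 0.005 F fence [-1.  -0.5] -0.0
[343.47625876 287.25107789]
```

View pics/t2.png

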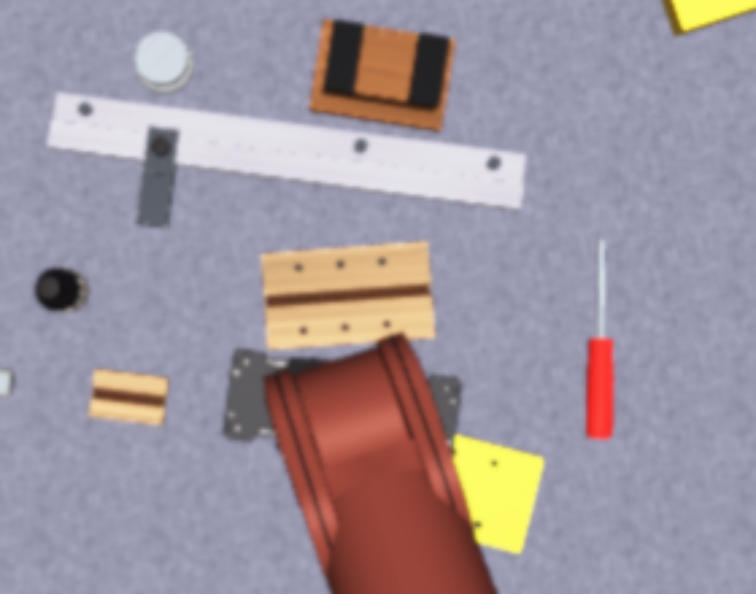

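The hand is behind the blank, with its body parallel to the fence and about 35 mm clear of the yellow board. I descend to about 10 mm and start pushing.

Emit:
apply_moves([
  {"claw": 0, "translation": [0, 0, 21], "dr": [0, 0, 0]},
  {"claw": 0, "translation": [0, 0, 21], "dr": [0, 0, 0]},
  {"claw": 0, "translation": [0, 0, 15], "dr": [0, 0, 0]},
  {"claw": 0, "translation": [0, 0, 5], "dr": [0, 0, 0]},
  {"claw": 0, "translation": [5, 0, 0], "dr": [0, 0, 0]},
  {"claw": 0, "translation": [5, 0, 0], "dr": [0, 0, 0]},
  {"claw": 0, "translation": [5, 0, 0], "dr": [0, 0, 0]},
  {"claw": 0, "translation": [5, 0, 0], "dr": [0, 0, 0]},
  {"claw": 0, "translation": [5, 0, 0], "dr": [0, 0, 0]},
  {"claw": 0, "translation": [4, 0, 0], "dr": [0, 0, 0]},
  {"claw": 0, "translation": [4, 0, 0], "dr": [0, 0, 0]},
  {"claw": 0, "translation": [4, 0, 0], "dr": [0, 0, 0]},
  {"claw": 0, "translation": [4, 0, 0], "dr": [0, 0, 0]},
  {"claw": 0, "translation": [4, 0, 0], "dr": [0, 0, 0]},
  {"claw": 0, "translation": [4, 0, 0], "dr": [0, 0, 0]},
  {"claw": 0, "translation": [0, 0, 0], "dr": [0, 0, 0]},
])

```text
time_s: 5.65
tool_pos: [0.5009, 0.0645, 0.0135]
eef_rot: [-3.132, 0.237, -0.0]
force: [-0.1, 0.5, 0.8]
width: 0.008
grasp_force: 0.0
```

```bash
python3 -c "
from h import *;st()"
```

```text
t 5.65 fence xy mm [-150.8 -176.7] z 13.5 yaw err deg -0.06 tilt [0.0002 0.0002] w 0.008 F fence [-0.2  0.5] 0.8
```

Emit:
apply_moves([
  {"claw": 0, "translation": [0, 0, 3], "dr": [0, 0, 0]},
  {"claw": 0, "translation": [3, 0, 0], "dr": [0, 0, 0]},
  {"claw": 0, "translation": [3, 0, 0], "dr": [0, 0, 0]},
  {"claw": 0, "translation": [3, 0, 0], "dr": [0, 0, 0]},
  {"claw": 0, "translation": [3, 0, 0], "dr": [0, 0, 0]},
  {"claw": 0, "translation": [3, 0, 0], "dr": [0, 0, 0]},
  {"claw": 0, "translation": [3, 0, 0], "dr": [0, 0, 0]},
  {"claw": 0, "translation": [3, 0, 0], "dr": [0, 0, 0]},
  {"claw": 0, "translation": [3, 0, 0], "dr": [0, 0, 0]},
  {"claw": 0, "translation": [3, 0, 0], "dr": [0, 0, 0]},
  {"claw": 0, "translation": [3, 0, 0], "dr": [0, 0, 0]},
  {"claw": 0, "translation": [3, 0, 0], "dr": [0, 0, 0]},
  {"claw": 0, "translation": [0, 0, 0], "dr": [0, 0, 0]},
])

```text
time_s: 6.95
tool_pos: [0.5334, 0.0595, 0.0105]
eef_rot: [-3.133, 0.237, -0.0]
force: [0.4, 0.5, -0.1]
width: 0.004
grasp_force: 0.0
```

```bash
python3 -c "
from h import *;st();p=snapshot('top');cv2.imwrite('pics/t3.png',cv2.resize(p['image'][140:300,220:430,::-1],None,fx=3.5,fy=3.5))"
```

```text
t 6.95 fence xy mm [-117.9 -176.8] z 10.5 yaw err deg -0.05 tilt [0.0002 0.0001] w 0.004 F fence [0.3 0.6] -0.1
```

View pics/t3.png

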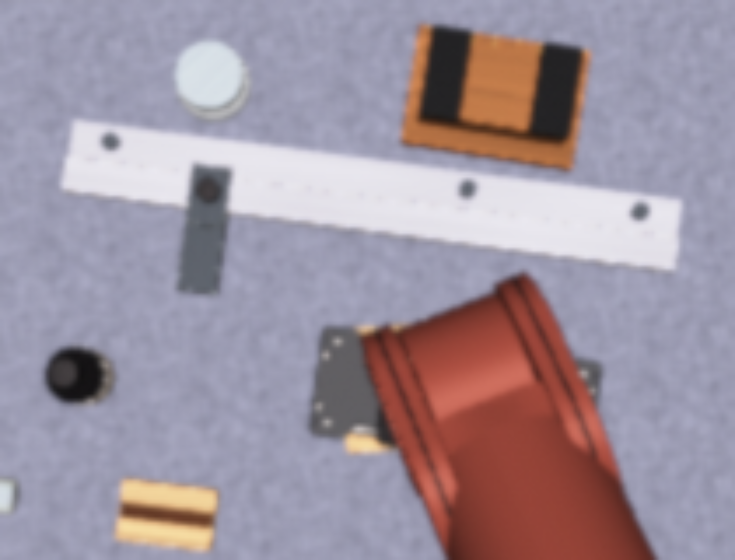

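The hand covers most of the blank. Wood still shows at crop (370,330) and (365,443), so it may not have moved as planned. I check from the scene camera.

```bash
python3 -c "
from h import *;p=snapshot('scene');print(proj(p,sense()['tool_pos']));cv2.imwrite('pics/s3.png',cv2.resize(p['image'][150:330,190:450,::-1],None,fx=3,fy=3))"
```

```text
[296.98664571 245.93167837]
```

View pics/s3.png

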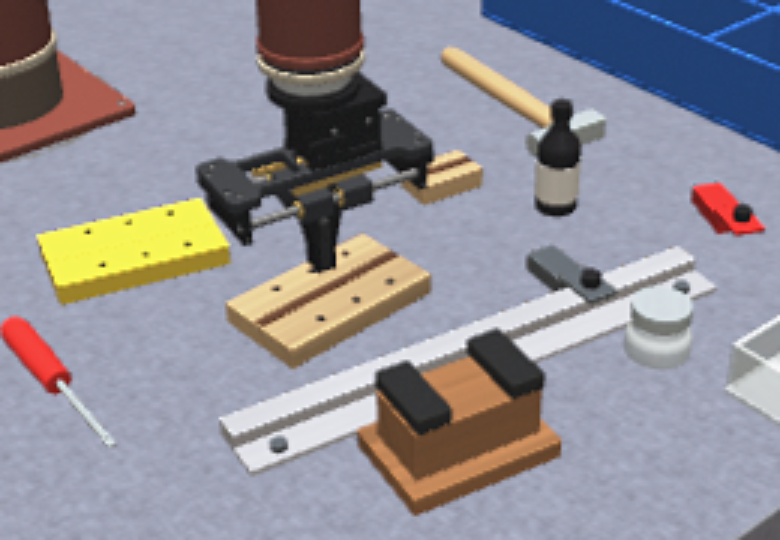

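```bash
python3 - <<'E'
from h import *
st()
p=snapshot('scene');im=p['image'].copy();X=sense()['tool_pos']
big=cv2.resize(im[180:300,230:370],None,fx=5.5,fy=5.5,interpolation=cv2.INTER_CUBIC)
P=lambda X:tuple(int(round(a)) for a in (proj(p,np.array(X,float))-[230,180]+.5)*5.5)
b=np.array([[495.7,133.1],[504.2,-27.0],[596.5,-22.0],[588.0,138.05]])/1000
for i in range(4): cv2.line(big,P([*b[i],.022]),P([*b[(i+1)%4],.022]),(0,255,0),1)
for s in(-.25,-.1,0): pass
a=O-.30*yh;c=O
cv2.line(big,P([*a,.018]),P([*c,.018]),(255,0,0),1)
for dx in(-.0095,.0095):
  for dy in(-.015,.015):
    q=X[:2]+W@[dx,dy]; cv2.line(big,P([*q,X[2]]),P([*q,X[2]+.06]),(0,0,255),1)
cv2.circle(big,P(X),4,(255,0,255),-1)
cv2.imwrite('pics/o3.png',big[:,:,::-1])
E
```

```text
t 7.05 fence xy mm [-118.4 -176.7] z 10.4 yaw err deg -0.03 tilt [-0.0002  0.0001] w 0.005 F fence [-0.1 -0.4] -0.2
```

View pics/o3.png

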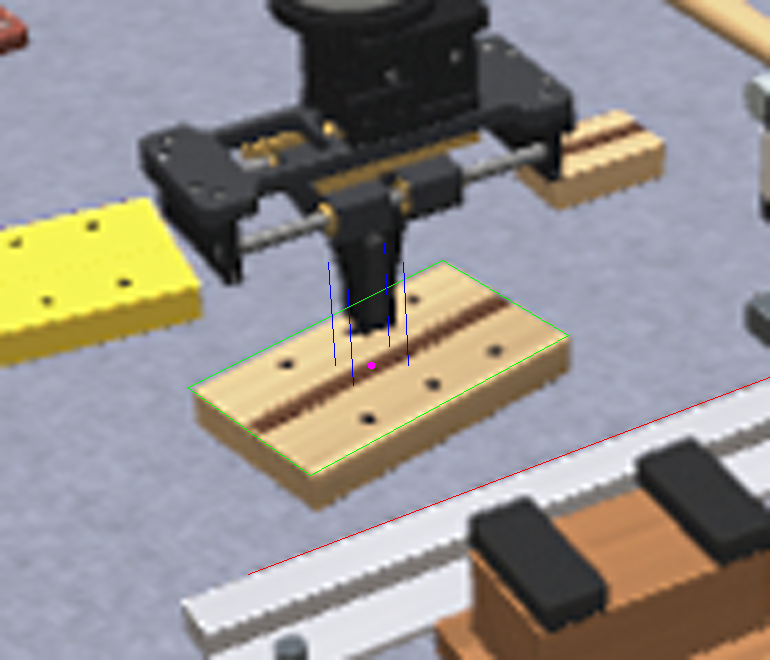

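The blank hasn't moved: the green outline from the start still fits. The true fingertip, at overlay (370,328), sits about 20 mm above the reported TCP at (371,365), so the fingers passed over the board without touching it. I back off and find the bench height by touch.

Emit:
apply_moves([
  {"claw": 0, "translation": [0, 0, -8], "dr": [0, 0, 0]},
  {"claw": 0, "translation": [-20, 0, 0], "dr": [0, 0, 0]},
  {"claw": 0, "translation": [-20, 0, 0], "dr": [0, 0, 0]},
  {"claw": 0, "translation": [-20, 0, 0], "dr": [0, 0, 0]},
  {"claw": 0, "translation": [-20, 0, 0], "dr": [0, 0, 0]},
  {"claw": 0, "translation": [-3, 0, 0], "dr": [0, 0, 0]},
  {"claw": 0, "translation": [0, 0, 8], "dr": [0, 0, 0]},
  {"claw": 0, "translation": [0, 0, 4], "dr": [0, 0, 0]},
  {"claw": 0, "translation": [0, 0, 3], "dr": [0, 0, 0]},
  {"claw": 0, "translation": [0, 0, 0], "dr": [0, 0, 0]},
])

```text
time_s: 8.1
tool_pos: [0.4509, 0.072, 0.0028]
eef_rot: [-3.132, 0.237, 0.002]
force: [-0.2, -0.2, 0.0]
width: 0.003
grasp_force: 0.0
```

```bash
python3 - <<'E'
from h import *
st()
p=snapshot('scene');im=p['image'].copy();X=sense()['tool_pos']
big=cv2.resize(im[170:290,230:370],None,fx=5.5,fy=5.5,interpolation=cv2.INTER_CUBIC)
P=lambda X:tuple(int(round(a)) for a in (proj(p,np.array(X,float))-[230,170]+.5)*5.5)
for z,c in((0,(255,0,255)),(.02,(0,255,255))): cv2.circle(big,P(X+[0,0,z]),4,c,-1)
cv2.imwrite('pics/o4.png',big[:,:,::-1])
E
```

```text
t 8.1 fence xy mm [-201.3 -176.7] z 2.8 yaw err deg -0.05 tilt [-0.0012  0.0004] w 0.003 F fence [-0.2 -0.2] 0.0
```

View pics/o4.png

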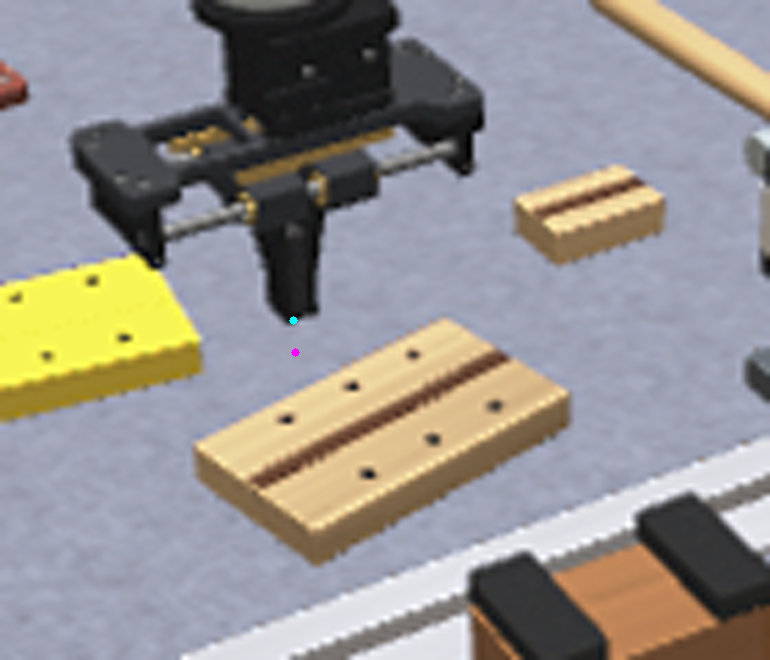

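The blank is intact. The tip is at TCP + 20 mm (cyan dot), so the working reported z is about −10 mm.

Emit:
apply_moves([
  {"claw": 0, "translation": [0, 0, 3], "dr": [0, 0, 0]},
  {"claw": 0, "translation": [0, 0, 3], "dr": [0, 0, 0]},
  {"claw": 0, "translation": [0, 0, 3], "dr": [0, 0, 0]},
  {"claw": 0, "translation": [0, 0, 2], "dr": [0, 0, 0]},
  {"claw": 0, "translation": [0, 0, 0], "dr": [0, 0, 0]},
])

```text
time_s: 8.65
tool_pos: [0.4507, 0.072, -0.0078]
eef_rot: [3.133, -0.236, -0.001]
force: [0.4, 0.3, 1.2]
width: 0.006
grasp_force: 0.0
```

```bash
python3 -c "
from h import *;st()"
```

```text
t 8.65 fence xy mm [-201.6 -176.8] z -7.8 yaw err deg -0.03 tilt [-0.0005 -0.    ] w 0.006 F fence [0.4 0.4] 1.2
```

Emit:
apply_moves([
  {"claw": 0, "translation": [0, 0, 2], "dr": [0, 0, 0]},
  {"claw": 0, "translation": [5, 0, 0], "dr": [0, 0, 0]},
  {"claw": 0, "translation": [5, 0, 0], "dr": [0, 0, 0]},
  {"claw": 0, "translation": [5, 0, 0], "dr": [0, 0, 0]},
  {"claw": 0, "translation": [5, 0, 0], "dr": [0, 0, 0]},
  {"claw": 0, "translation": [5, 0, 0], "dr": [0, 0, 0]},
  {"claw": 0, "translation": [5, 0, 0], "dr": [0, 0, 0]},
  {"claw": 0, "translation": [3, 0, 0], "dr": [0, 0, 0]},
  {"claw": 0, "translation": [3, 0, 0], "dr": [0, 0, 0]},
  {"claw": 0, "translation": [3, 0, 0], "dr": [0, 0, 0]},
  {"claw": 0, "translation": [3, 0, 0], "dr": [0, 0, 0]},
  {"claw": 0, "translation": [3, 0, 0], "dr": [0, 0, 0]},
  {"claw": 0, "translation": [3, 0, 0], "dr": [0, 0, 0]},
  {"claw": 0, "translation": [3, 0, 0], "dr": [0, 0, 0]},
  {"claw": 0, "translation": [3, 0, 0], "dr": [0, 0, 0]},
  {"claw": 0, "translation": [0, 0, 0], "dr": [0, 0, 0]},
])

```text
time_s: 10.25
tool_pos: [0.5049, 0.0638, -0.0095]
eef_rot: [-3.132, 0.237, -0.001]
force: [-0.8, 0.3, -0.4]
width: 0.008
grasp_force: 0.2
```

```bash
cat >> h.py <<'E'
def fit_scene(p,x0,roi=(225,195,400,300)):
    """fit (x,y,yaw) of blank in fence frame by matching projected silhouette to wood mask"""
    from scipy.optimize import minimize
    a,b,c,d=roi
    hsv=cv2.cvtColor(np.ascontiguousarray(p["image"][b:d,a:c]),cv2.COLOR_RGB2HSV)
    m=(cv2.inRange(hsv,(8,60,70),(20,175,255))>0)
    top=cv2.inRange(hsv,(8,60,190),(20,150,255))>0
    def poly(v):
        x,y,t=v;cs,sn=np.cos(t),np.sin(t);pts=[]
        for z in(0,.022):
            for ux,uy in((.046,.08),(.046,-.08),(-.046,-.08),(-.046,.08)):
                q=O+W@[x+cs*ux-sn*uy,y+sn*ux+cs*uy];pts.append((proj(p,np.r_[q,z])-[a,b]+0)*16)
        return pts
    M=m.astype(np.float32)
    def cost(v):
        im=np.zeros(M.shape,np.uint8);h=cv2.convexHull(np.array(poly(v)).astype(np.int32))
        cv2.fillConvexPoly(im,h,255,cv2.LINE_AA,4);return np.abs(cv2.GaussianBlur(im/255.,(0,0),1.)-cv2.GaussianBlur(M.astype(float),(0,0),1.)).sum()
    best=minimize(cost,x0,method="Nelder-Mead",options=dict(initial_simplex=np.array(x0)+np.array([[0,0,0],[.012,0,0],[0,.012,0],[0,0,.1]])))
    return best.x,best.fun
E
python3 - <<'E'
from h import *
st();p=snapshot('scene')
for x0 in((-.095,-.179,.15),(-.08,-.18,.05)):
    v,f=fit_scene(p,x0);print(v.round(4),f)
cv2.imwrite('pics/s5.png',cv2.resize(p['image'][170:290,230:370,::-1],None,fx=5,fy=5,interpolation=cv2.INTER_CUBIC))
E
```

```text
t 10.25 fence xy mm [-146.7 -176.7] z -9.5 yaw err deg -0.05 tilt [0.0005 0.0002] w 0.008 F fence [-0.9  0.2] -0.4
[-0.0907 -0.1767  0.1827] 2036.5680271850563
[-0.0883 -0.178   0.1899] 2040.776336757611
```

View pics/s5.png

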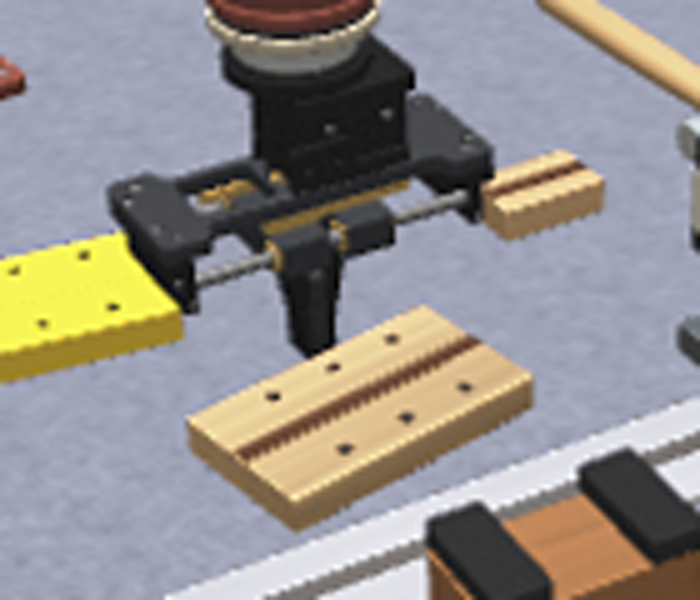

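The finger now meets the blank's near edge around its middle (crop (313,350)), and the fit shows the blank moving. I continue the push.

Emit:
apply_moves([
  {"claw": 0, "translation": [3, 0, 0], "dr": [0, 0, 0]},
  {"claw": 0, "translation": [3, 0, 0], "dr": [0, 0, 0]},
  {"claw": 0, "translation": [3, 0, 0], "dr": [0, 0, 0]},
  {"claw": 0, "translation": [3, 0, 0], "dr": [0, 0, 0]},
  {"claw": 0, "translation": [3, 0, 0], "dr": [0, 0, 0]},
  {"claw": 0, "translation": [3, 0, 0], "dr": [0, 0, 0]},
  {"claw": 0, "translation": [3, 0, 0], "dr": [0, 0, 0]},
  {"claw": 0, "translation": [3, 0, 0], "dr": [0, 0, 0]},
  {"claw": 0, "translation": [3, 0, 0], "dr": [0, 0, 0]},
  {"claw": 0, "translation": [3, 0, 0], "dr": [0, 0, 0]},
])

```text
time_s: 11.3
tool_pos: [0.5342, 0.0594, -0.0096]
eef_rot: [-3.133, 0.236, 0.0]
force: [-1.8, 0.1, -0.1]
width: 0.006
grasp_force: 1.1
```

```bash
python3 - <<'E'
from h import *
st();p=snapshot('scene')
v,f=fit_scene(p,(-.065,-.179,.12));print(v.round(4),f)
E
```

```text
t 11.3 fence xy mm [-117.1 -176.7] z -9.6 yaw err deg -0.04 tilt [-0.0001  0.    ] w 0.006 F fence [-1.8 -0.2] -0.1
[-0.0624 -0.1796  0.0968] 2089.2713158991382
```

Emit:
apply_moves([
  {"claw": 0, "translation": [2, 0, 0], "dr": [0, 0, 0]},
  {"claw": 0, "translation": [2, 0, 0], "dr": [0, 0, 0]},
  {"claw": 0, "translation": [2, 0, 0], "dr": [0, 0, 0]},
  {"claw": 0, "translation": [2, 0, 0], "dr": [0, 0, 0]},
  {"claw": 0, "translation": [2, 0, 0], "dr": [0, 0, 0]},
  {"claw": 0, "translation": [2, 0, 0], "dr": [0, 0, 0]},
  {"claw": 0, "translation": [0, 0, 0], "dr": [0, 0, 0]},
])

```text
time_s: 12.05
tool_pos: [0.5458, 0.0583, -0.0096]
eef_rot: [-3.132, 0.235, 0.0]
force: [-2.2, 1.7, 0.8]
width: 0.002
grasp_force: 1.5
```

```bash
python3 - <<'E'
from h import *
st();p=snapshot('scene')
v,f=fit_scene(p,(-.05,-.179,.05));print(v.round(4),f)
E
```

```text
t 12.05 fence xy mm [-105.4 -176.1] z -9.6 yaw err deg -0.01 tilt [-0.0002  0.0007] w 0.002 F fence [-2.4  1.3] 0.8
[-0.0666 -0.1827 -0.0037] 2198.8883362707556
```

Emit:
apply_moves([
  {"claw": 0, "translation": [1, 0, 0], "dr": [0, 0, 0]},
  {"claw": 0, "translation": [1, 0, 0], "dr": [0, 0, 0]},
  {"claw": 0, "translation": [1, 0, 0], "dr": [0, 0, 0]},
  {"claw": 0, "translation": [1, 0, 0], "dr": [0, 0, 0]},
])

```text
time_s: 12.5
tool_pos: [0.5482, 0.0573, -0.0098]
eef_rot: [3.132, -0.236, -0.005]
force: [-12.3, 5.1, 8.0]
width: 0.0
grasp_force: 6.3
```

```bash
python3 - <<'E'
from h import *
st()
E
```

```text
t 12.5 fence xy mm [-103.  -176.7] z -9.8 yaw err deg -0.03 tilt [-0.0032 -0.0001] w 0.0 F fence [-12.9   3.3] 8.0
```

Emit:
apply_moves([
  {"claw": 0, "translation": [1, 0, 0], "dr": [0, 0, 0]},
  {"claw": 0, "translation": [0, 0, 0], "dr": [0, 0, 0]},
  {"claw": 0, "translation": [0, 0, 0], "dr": [0, 0, 0]},
  {"claw": 0, "translation": [0, 0, 0], "dr": [0, 0, 0]},
  {"claw": 0, "translation": [-4, 0, 0], "dr": [0, 0, 0]},
  {"claw": 0, "translation": [-10, 0, 0], "dr": [0, 0, 0]},
  {"claw": 0, "translation": [-20, 0, 0], "dr": [0, 0, 0]},
  {"claw": 0, "translation": [-20, 0, 0], "dr": [0, 0, 0]},
  {"claw": 0, "translation": [-20, 0, 0], "dr": [0, 0, 0]},
  {"claw": 0, "translation": [0, 0, -20], "dr": [0, 0, 0]},
  {"claw": 0, "translation": [0, 0, -20], "dr": [0, 0, 0]},
])

```text
time_s: 13.6
tool_pos: [0.4769, 0.0674, 0.0308]
eef_rot: [3.132, -0.236, 0.0]
force: [0.9, 1.0, -0.2]
width: 0.011
grasp_force: 0.0
```

```bash
python3 - <<'E'
from h import *
st();p=snapshot('top')
r,b,c=blank(p,(290,205,400,256));print(r)
print(((b/1000-O)@W).round(4))
cv2.imwrite('pics/t6.png',cv2.resize(p['image'][140:300,220:430,::-1],None,fx=3.5,fy=3.5,interpolation=cv2.INTER_CUBIC))
E
```

```text
t 13.6 fence xy mm [-175.  -177.4] z 30.8 yaw err deg -0.05 tilt [ 0.     -0.0007] w 0.011 F fence [0.8 1.1] -0.2
((606.3159790039062, 37.25647735595703), (160.15684509277344, 101.75879669189453), 81.36211395263672)
[[-0.0934 -0.2679]
 [ 0.0083 -0.268 ]
 [ 0.0085 -0.1079]
 [-0.0933 -0.1078]]
```

View pics/t6.png

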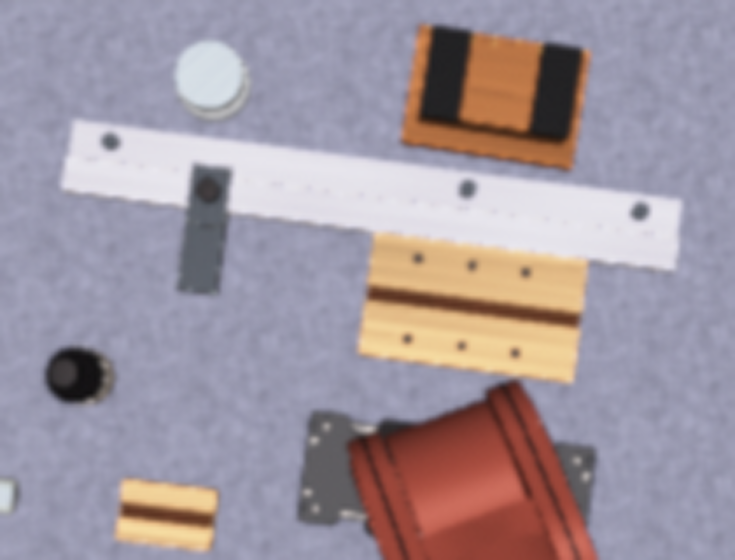

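The blank is flush with the fence (crop (375,235) to (588,260)): its angle is under 0.1° and its end is 108 mm from the stop. I move the hand round behind its right end.

Emit:
apply_moves([
  {"claw": 0, "translation": [0, 0, -30], "dr": [0, 0, 0]},
  {"claw": 0, "translation": [0, 34, 0], "dr": [0, 0, 0]},
  {"claw": 0, "translation": [0, 34, 0], "dr": [0, 0, 0]},
  {"claw": 0, "translation": [0, 34, 0], "dr": [0, 0, 0]},
  {"claw": 0, "translation": [0, 34, 0], "dr": [0, 0, 0]},
  {"claw": 0, "translation": [25, 0, 0], "dr": [0, 0, 0]},
  {"claw": 0, "translation": [25, 0, 0], "dr": [0, 0, 0]},
  {"claw": 0, "translation": [25, 0, 0], "dr": [0, 0, 0]},
  {"claw": 0, "translation": [25, 0, 0], "dr": [0, 0, 0]},
  {"claw": 0, "translation": [25, 0, 0], "dr": [0, 0, 0]},
  {"claw": 0, "translation": [0, 0, 20], "dr": [0, 0, 0]},
  {"claw": 0, "translation": [0, 0, 20], "dr": [0, 0, 0]},
  {"claw": 0, "translation": [0, 0, 0], "dr": [0, 0, 0]},
])

```text
time_s: 14.95
tool_pos: [0.5789, -0.0856, 0.0179]
eef_rot: [3.133, -0.237, -0.006]
force: [-0.6, -0.4, -0.5]
width: 0.005
grasp_force: 0.0
```

```bash
python3 -c "
from h import *;st()"
```

```text
t 14.95 fence xy mm [ -51.3 -313.5] z 17.9 yaw err deg -0.07 tilt [-0.0038  0.0003] w 0.005 F fence [-0.5 -0.5] -0.5
```

Emit:
apply_moves([
  {"claw": 0, "translation": [0, 0, 15], "dr": [0, 0, 0]},
  {"claw": 0, "translation": [0, 0, 8], "dr": [0, 0, 0]},
  {"claw": 0, "translation": [0, 0, 4], "dr": [0, 0, 0]},
  {"claw": 0, "translation": [0, -5, 0], "dr": [0, 0, 0]},
  {"claw": 0, "translation": [0, -5, 0], "dr": [0, 0, 0]},
  {"claw": 0, "translation": [0, -5, 0], "dr": [0, 0, 0]},
  {"claw": 0, "translation": [0, -4, 0], "dr": [0, 0, 0]},
  {"claw": 0, "translation": [0, -3, 0], "dr": [0, 0, 0]},
  {"claw": 0, "translation": [0, -3, 0], "dr": [0, 0, 0]},
  {"claw": 0, "translation": [0, -3, 0], "dr": [0, 0, 0]},
  {"claw": 0, "translation": [0, -3, 0], "dr": [0, 0, 0]},
  {"claw": 0, "translation": [0, -3, 0], "dr": [0, 0, 0]},
  {"claw": 0, "translation": [0, -3, 0], "dr": [0, 0, 0]},
  {"claw": 0, "translation": [0, -3, 0], "dr": [0, 0, 0]},
  {"claw": 0, "translation": [0, -3, 0], "dr": [0, 0, 0]},
  {"claw": 0, "translation": [0, -3, 0], "dr": [0, 0, 0]},
  {"claw": 0, "translation": [0, -3, 0], "dr": [0, 0, 0]},
])

```text
time_s: 16.65
tool_pos: [0.5882, -0.0367, -0.0066]
eef_rot: [3.133, -0.236, -0.0]
force: [0.4, -2.0, -0.0]
width: 0.006
grasp_force: 0.9
```

```bash
cat > look.py <<'E'
from h import *
st();p=snapshot('top')
hsv=cv2.cvtColor(p["image"],cv2.COLOR_RGB2HSV)
m=cv2.inRange(hsv,(5,50,60),(22,190,255))>0
# near long side & stop-side end, from visible mask edges in fence frame
v,u=np.nonzero(m[205:262,270:380]);F=np.array([(ray(p,(a+270,b+205),.022)[:2]-O)@W for a,b in zip(u,v)])
F=F[(F[:,0]<.01)&(F[:,0]>-.12)]*1000
for y in range(-260,0,20):
    k=F[abs(F[:,1]-y)<4]
    if len(k)>5:print(y,"n",len(k),"x",k[:,0].min().round(1),k[:,0].max().round(1))
for x in range(-85,0,20):
    k=F[abs(F[:,0]-x)<3]
    if len(k):print("end at x",x,k[:,1].max().round(1))
E
python3 look.py
```

```text
t 16.65 fence xy mm [ -49.4 -263.8] z -6.6 yaw err deg -0.05 tilt [-0.0001 -0.0001] w 0.006 F fence [ 0.7 -1.9] -0.0
-240 n 42 x -92.0 -23.6
-220 n 29 x -91.9 -2.5
-200 n 19 x -92.0 -2.3
-180 n 17 x -92.2 -71.3
-160 n 109 x -92.0 -2.6
-140 n 109 x -92.1 -2.4
-120 n 110 x -92.3 -2.5
-100 n 101 x -92.1 -2.7
end at x -85 -97.0
end at x -65 -96.9
end at x -45 -97.4
end at x -25 -96.9
end at x -5 -96.7
```

The blank slides along the fence and stays flush. I continue.

Emit:
apply_moves([
  {"claw": 0, "translation": [0, -4, 1], "dr": [0, 0, 0]},
  {"claw": 0, "translation": [0, -4, 1], "dr": [0, 0, 0]},
  {"claw": 0, "translation": [0, -4, 1], "dr": [0, 0, 0]},
  {"claw": 0, "translation": [0, -4, 0], "dr": [0, 0, 0]},
  {"claw": 0, "translation": [0, -4, 0], "dr": [0, 0, 0]},
  {"claw": 0, "translation": [0, -4, 0], "dr": [0, 0, 0]},
  {"claw": 0, "translation": [0, -4, 0], "dr": [0, 0, 0]},
  {"claw": 0, "translation": [0, -4, 0], "dr": [0, 0, 0]},
  {"claw": 0, "translation": [0, -4, 0], "dr": [0, 0, 0]},
  {"claw": 0, "translation": [0, -4, 0], "dr": [0, 0, 0]},
  {"claw": 0, "translation": [0, -4, 0], "dr": [0, 0, 0]},
  {"claw": 0, "translation": [0, -4, 0], "dr": [0, 0, 0]},
  {"claw": 0, "translation": [0, -4, 0], "dr": [0, 0, 0]},
  {"claw": 0, "translation": [0, -4, 0], "dr": [0, 0, 0]},
])

```text
time_s: 18.1
tool_pos: [0.5965, 0.019, -0.0096]
eef_rot: [-3.133, 0.236, 0.0]
force: [-0.1, -2.8, -0.5]
width: 0.006
grasp_force: 0.9
```

```bash
python3 look.py
```

```text
t 18.1 fence xy mm [ -49.4 -207.4] z -9.6 yaw err deg -0.04 tilt [-0.0001  0.0001] w 0.006 F fence [ 0.3 -2.8] -0.5
-200 n 6 x -92.0 -86.5
-180 n 18 x -92.2 -60.0
-160 n 27 x -92.0 -0.3
-140 n 23 x -92.1 -2.4
-120 n 16 x -92.3 -81.0
-100 n 109 x -92.1 -2.7
-80 n 109 x -92.2 -2.5
-60 n 107 x -92.4 -5.2
-40 n 51 x -91.5 -7.9
end at x -85 -39.7
end at x -65 -39.8
end at x -45 -41.8
end at x -25 -41.9
end at x -5 -42.4
```

Emit:
apply_moves([
  {"claw": 0, "translation": [0, -4, 0], "dr": [0, 0, 0]},
  {"claw": 0, "translation": [0, -4, 0], "dr": [0, 0, 0]},
  {"claw": 0, "translation": [0, -4, 0], "dr": [0, 0, 0]},
  {"claw": 0, "translation": [0, -4, 0], "dr": [0, 0, 0]},
  {"claw": 0, "translation": [0, -4, 0], "dr": [0, 0, 0]},
  {"claw": 0, "translation": [0, -3, 0], "dr": [0, 0, 0]},
  {"claw": 0, "translation": [0, -3, 0], "dr": [0, 0, 0]},
  {"claw": 0, "translation": [0, -3, 0], "dr": [0, 0, 0]},
  {"claw": 0, "translation": [0, -3, 0], "dr": [0, 0, 0]},
  {"claw": 0, "translation": [0, -2, 0], "dr": [0, 0, 0]},
  {"claw": 0, "translation": [0, -2, 0], "dr": [0, 0, 0]},
  {"claw": 0, "translation": [0, -1, 0], "dr": [0, 0, 0]},
])

```text
time_s: 19.35
tool_pos: [0.6021, 0.0554, -0.0095]
eef_rot: [-3.133, 0.236, -0.0]
force: [-1.1, -2.3, 0.9]
width: 0.003
grasp_force: 1.0
```

```bash
python3 look.py
```

```text
t 19.35 fence xy mm [ -49.3 -170.6] z -9.5 yaw err deg -0.04 tilt [0.     0.0001] w 0.003 F fence [-0.8 -2.5] 0.9
-140 n 18 x -92.1 -78.6
-120 n 19 x -92.3 -78.4
-100 n 19 x -92.1 -2.7
-80 n 17 x -92.2 -6.1
-60 n 107 x -92.4 -5.2
-40 n 102 x -92.2 -7.9
-20 n 100 x -92.3 -10.6
end at x -85 -3.1
end at x -65 -3.2
end at x -45 -5.5
end at x -25 -5.3
end at x -5 -42.4
```

Emit:
apply_moves([
  {"claw": 0, "translation": [0, -1, 0], "dr": [0, 0, 0]},
  {"claw": 0, "translation": [0, -1, 0], "dr": [0, 0, 0]},
  {"claw": 0, "translation": [0, -1, 0], "dr": [0, 0, 0]},
  {"claw": 0, "translation": [0, -1, 0], "dr": [0, 0, 0]},
  {"claw": 0, "translation": [0, 0, 0], "dr": [0, 0, 0]},
])

```text
time_s: 19.9
tool_pos: [0.6028, 0.0595, -0.0095]
eef_rot: [-3.132, 0.236, -0.0]
force: [-1.1, -0.4, -0.1]
width: 0.009
grasp_force: 0.5
```

```bash
python3 -c "
from h import *;st()"
```

```text
t 19.9 fence xy mm [ -49.3 -166.5] z -9.5 yaw err deg -0.03 tilt [0.0001 0.0003] w 0.009 F fence [-1.  -0.6] -0.1
```

Emit:
apply_moves([
  {"claw": 0, "translation": [0, -1, 0], "dr": [0, 0, 0]},
  {"claw": 0, "translation": [0, -1, 0], "dr": [0, 0, 0]},
  {"claw": 0, "translation": [0, -1, 0], "dr": [0, 0, 0]},
])

```text
time_s: 20.2
tool_pos: [0.603, 0.0609, -0.0095]
eef_rot: [3.131, -0.237, -0.001]
force: [-1.6, -7.5, 2.9]
width: 0.011
grasp_force: 3.7
```

```bash
python3 look.py
```

```text
t 20.2 fence xy mm [ -49.3 -165. ] z -9.5 yaw err deg -0.07 tilt [-0.0006 -0.0015] w 0.011 F fence [-0.5 -7.7] 2.9
-140 n 15 x -92.1 -79.0
-120 n 21 x -92.3 -76.2
-100 n 22 x -92.1 -0.4
-80 n 16 x -92.2 -81.0
-60 n 107 x -92.4 -5.2
-40 n 102 x -92.2 -7.9
-20 n 100 x -92.3 -10.6
end at x -85 2.0
end at x -65 2.3
end at x -45 2.5
end at x -25 2.4
end at x -5 -42.4
```

The force has risen at the stop. I press once more, hold, then back off and rise clear.

Emit:
apply_moves([
  {"claw": 0, "translation": [0, -1, 0], "dr": [0, 0, 0]},
  {"claw": 0, "translation": [0, 0, 0], "dr": [0, 0, 0]},
  {"claw": 0, "translation": [0, 0, 0], "dr": [0, 0, 0]},
  {"claw": 0, "translation": [0, 0, 0], "dr": [0, 0, 0]},
  {"claw": 0, "translation": [0, 5, 0], "dr": [0, 0, 0]},
  {"claw": 0, "translation": [0, 10, 0], "dr": [0, 0, 0]},
  {"claw": 0, "translation": [0, 20, 0], "dr": [0, 0, 0]},
  {"claw": 0, "translation": [0, 20, 0], "dr": [0, 0, 0]},
  {"claw": 0, "translation": [0, 10, -30], "dr": [0, 0, 0]},
  {"claw": 0, "translation": [0, 0, -40], "dr": [0, 0, 0]},
  {"claw": 0, "translation": [-10, 30, -30], "dr": [0, 0, 0]},
  {"claw": 0, "translation": [-20, 40, 0], "dr": [0, 0, 0]},
  {"claw": 0, "translation": [-20, 40, 0], "dr": [0, 0, 0]},
  {"claw": 0, "translation": [-20, 40, 0], "dr": [0, 0, 0]},
  {"claw": 0, "translation": [0, 0, 0], "dr": [0, 0, 0]},
  {"claw": 0, "translation": [0, 0, 0], "dr": [0, 0, 0]},
])

```text
time_s: 21.85
tool_pos: [0.5015, -0.14, 0.0907]
eef_rot: [3.132, -0.24, 0.001]
force: [0.2, 0.5, -0.5]
width: 0.001
grasp_force: 0.0
```

```bash
python3 look.py; python3 - <<'E'
from h import *
p=snapshot('top')
for l in("offcut","polish","driver","jar","mallet","blank","cradle"):print(l,[(np.round(d["xyz"],3).tolist(),round(d["p"],2)) for d in spot_in(p,l)][:3])
E
```

```text
t 21.85 fence xy mm [-119.6 -378.8] z 90.7 yaw err deg -0.18 tilt [ 0.0008 -0.0001] w 0.001 F fence [0.1 0.5] -0.5
-160 n 24 x -89.4 -3.3
-140 n 109 x -92.1 -2.4
-120 n 110 x -92.3 -2.5
-100 n 109 x -92.1 -2.7
-80 n 109 x -92.2 -2.5
-60 n 107 x -92.4 -5.2
-40 n 102 x -92.2 -7.9
-20 n 100 x -92.3 -10.6
end at x -85 2.0
end at x -65 2.3
end at x -45 2.5
end at x -25 2.4
end at x -5 -42.4
offcut [([0.459, 0.27, 0.02], 0.85)]
polish [([0.554, 0.319, 0.074], 0.69)]
driver []
jar [([0.772, 0.227, 0.049], 0.9)]
mallet [([0.404, 0.441, 0.024], 0.91), ([0.753, 0.025, 0.061], 0.66), ([0.617, 0.148, 0.018], 0.5)]
blank [([0.365, -0.038, 0.021], 0.83), ([0.618, 0.149, 0.02], 0.66)]
cradle [([0.753, 0.021, 0.06], 0.81)]
```

```bash
python3 -c "
from cell import *
print(finish_job())"
```

```text
the job is handed in; nothing more can be done
None
```

The job is handed in: by the last camera measurements the blank lies flush along the fence and butted against the stop, with the hand clear; the last picture showed the other listed items unmoved except the screwdriver, which was not detected in it (nothing came near it), and the hand-in returned no verdict.

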